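Unlatch the saucer bin and hold its lid half open

ROBOT

A 7-joint arm with a two-finger parallel gripper is mounted at the origin on the work surface. World frame = base frame: x ahead of the robot, y to its left, z up, the work surface at z = 0. Lengths are in m, angles in rad, forces in N, time in s.
With the tool pointing down it reaches from about 0.35 to 0.9 m from the base axis. Payload 19.9 kg.
Tool frame: the origin (TCP) lies at the very end of the fingers, on their centre line; the grasp point (between the pads) lies 19 mm behind it; z points along the fingers, y is the direction in which the jaws open and shut (so a half turn about z gives the same grasp; the last joint's range is limited). The gripper opens to 94 mm and grips with 3 to 60 N. Pads are 16 mm wide; open, the fingers measure 119 mm over their backs; the gripper's body (75 mm by 177 mm) begins 78 mm behind the grasp point.
Start: joints at [1.198, 0.417, -0.01, 1.614, 0.005, 1.111, -0.053], TCP at [0.203, -0.591, 0.205] pointing down, gripper open.
Joint ranges: [-2.81, 2.81], [-0.39, 2.02], [-1.27, 1.25], [0.06, 2.57], [-1.19, 4.33], [0.19, 2], [-2.82, 2.82]. Speed limits (rad/s): [1.89, 1.89, 2.39, 2.39, 3.01, 3.01, 3.01].

INTERFACE

Orientations are given as a unit quaternion [w, x, y, z].
In Python, from cell import r gives the robot as it stands.
- The arm moves only by the tool servo_tool, never from a script. Its argument "plan" is a list of rows, each a list of 4 numbers: the shift along the world's x, y, z in mm, then the turn about the world's z in rad. A call has exactly 8 rows; each row shifts and turns the pose as measured when the row begins; what a row does not reach is not made up. A row lasts 1/10 s, in which the tool goes at most 50 mm and 8.59 degrees, less where a joint would pass 70% of its speed; a pose out of reach is approached as far as the arm can. A call with a gripper value outside its range is refused whole. "jaw" is the opening, from 0 (shut) to 1 (fully open), set as the call begins (left out, the last holds). The fingers move at their own pace and stop on an object; "newtons" is the grip in N (left out, the last holds). Time passes only in rows, so rows that do not move let the fingers close, or fill a call up. It gives the time, the measured TCP pose, the force and the opening at its end, in the units of the state.
- r.get_state(): the state, without advancing time (a new reading comes with each control period).
- r.snapshot(name): name is "scene" or "top" or "wrist"; returns a dict with "color" (480x640x3 uint8, blue, green, red), "z_map" (480x640 float32, m along the optical axis (not along the pixel's ray), 0 where there is no reading), "K" (3x3 intrinsics, pixels), "position" and "orientation" of the camera in the world; the wrist camera has in their place "tool_from_camera" (4x4, takes a point from camera to tool coordinates, whose origin is the TCP and whose axes are the flange's). Camera axes: x right, y up, looking along -z (the intrinsics and any distortion apply to the point x, -y, -z); pixel columns grow to the right and rows downward; lengths in m; the calibration is good to about 2 mm. A picture is of the moment at which its call begins: read the wrist's pose just before it.
- r.sign_off(): hands the job in, once; it reports no verdict.
The state is a dict: "t": time; "qpos": joint angles; "joint_velocities": joint speeds; "joint_efforts": joint torques, N m; "position": TCP position; "orientation": TCP orientation; "ft_force": force on the tool from outside, world axes, zero at the start; "ft_torque": the same for the moment, N m; "finger_gap": opening from 0.0 (shut) to 1.0 (fully open).
Only numpy, scipy, OpenCV 4.12 (cv2) and the standard library are available. Lean on these libraries where they do the work, as an engineer would, in place of code of your own. Each camera call takes 0.05 s, during which the arm holds its last target. There are 200 camera calls.

TASK

The wooden saucer bin on the tiled shelf is latched: push the black thumb piece of its catch along the ledge, away from the tab it covers, until the catch clicks home and stays there. Then lift the lid by its bar handle to 45 degrees from closed and hold it still there, because it falls shut when let go; finish while still holding it, with the teapot, glasses and stack of saucers left where they stand.

Things in the scene. Friction and masses are not known exactly. Their poses are not given: they have to be found in the camera images.
- bin: low open-topped box of pale wood, 160 mm (x) by 240 mm (y) by 100 mm high, fixed to the shelf. Origin: centre of its underside, on the shelf. Its x axis points from the hinge side (towards the robot) to the catch side (away from the robot), z up. On its +x face is a ledge 50 mm (x) by 140 mm (y), level with the rim (100 mm up), that carries the catch.
- hinge (a point): middle of the lid's hinge line, on the rim at the bin's -x side, 100 mm above the shelf; the line runs along the bin's y axis.
- lid (a joint): opening angle of the lid in rad: 0 shut, 0.785 is 45 degrees, stops at 1.7. The lid (8 mm thick pale wood, about 0.25 to 0.5 kg, top 108 mm above the shelf when shut) swings up and towards the robot about the hinge, its far edge rising. It falls shut when let go below about 80 degrees and cannot be opened while the catch covers its tab.
- lid_bar (a point): middle of the lid's handle: a round steel bar 12 mm thick and 110 mm long, parallel to the hinge (bin y axis), on a post at each end, its centre line 35 mm above the lid's top. Shut, it is 143 mm above the shelf and 120 mm in x from the hinge; it moves with the lid. The round bar can turn between the fingers.
- catch (a joint): travel of the sliding catch in m towards the bin's +y side (to the left as seen from the robot): up to 0.008 at the start (latched), 0.030 fully home at its stop. It slides with about 0.6 N of friction; between about 0.020 and 0.025 a spring plunger resists with about 5 N, and past 0.025 it snaps the catch on to the stop and keeps it there.
- catch_thumb (a point): centre of the catch's black thumb piece, a small upright block 18 mm (bin x) by 14 mm (bin y) by 25 mm high, its foot 109 mm and its top 134 mm above the shelf (this point 121.5 mm); it rides on a dark steel slide 44 mm long whose tongue (top 114 mm above the shelf) covers the lid's tab, 70 mm in bin x beyond the handle bar.
- teapot: bystander: steel teapot, about 180 mm from handle to spout and 130 mm high, standing to one side of the bin; origin at the centre of its underside.
- saucers: bystander: stack of five pale saucers, 130 mm across and 52 mm high; origin at the centre of its underside.
- glass_a: bystander: tall glass, 64 mm across, 130 mm high; origin at the centre of its underside.
- glass_b: bystander: tall glass like the other, on the other side of the bin; origin at the centre of its underside.

How it is judged:
On the way, in this order (a step that is already met when the one before it is completed fails the run):
1. the catch is pushed past its detent and stays home (value of joint catch above 0.0275 m and value of joint lid below 0.1 rad), for 0.2 s.
2. the lid is raised to 45 degrees, give or take 7 (value of joint lid between 0.665 and 0.905 rad), for 0.3 s.
At the end, for the whole second after the job is handed in: the robot is holding the lid still (under 0.1 rad/s) at 45 degrees, give or take 7 degrees, touching it with at least 0.3 N and nothing else propping it; the catch is still home in its detent (travel over 27.5 mm) (all of step 2 and velocity of joint lid between -0.1 and 0.1 rad/s and contact force between any of the fingers, the arm and lid above 0.3 N and value of joint catch above 0.0275 m and contact force between lid and teapot below 0.1 N and contact force between lid and saucers below 0.1 N and contact force between lid and glass_a below 0.1 N and contact force between lid and glass_b below 0.1 N); the arm keeps its last pose, push and grip.
It fails at once if a bystander was shifted by more than 30 mm (distance of any of teapot, saucers, glass_a, glass_b from where it was at the start of the episode above 0.03 m).
It also fails if it takes over 51 s, if anything falls off the work surface, if the arm or the gripper's body presses on something with over 40 N, if the wrist force passes 120 N, or if a joint passes its speed limit or range.

## Working session

There is one attempt and no reset: what is moved stays moved. The work goes in short steps, Python scripts to look and compute and a tool call to move; the robot and the scene stay as the last step left them, time stands still between calls to the robot, and variables do not carry over. Pictures are saved under pics/ and viewed, about 8 in all and at most 12, crops included, and the job is handed in when it is done.

Besides the shell and the picture viewer there is one more tool, called after "Request:" in YAML: its name, and indented under it one key for each argument. servo_tool: Moves the arm, as the interface text tells. Its arguments: {"type":"object","properties":{"plan":{"type":"array"},"jaw":{"type":"number"},"newtons":{"type":"number"}},"required":["plan"]}

```bash
ls; mkdir -p pics; cat > h.py <<'E'
import numpy as np, cv2, pickle
from scipy.spatial.transform import Rotation as R
from cell import r
def rot(q): return R.from_quat([q[1],q[2],q[3],q[0]]).as_matrix()
def cloud(s, st=None):
    K=np.array(s["K"]); z=s["z_map"]; v,u=np.mgrid[0:480,0:640]
    p=np.stack([(u-K[0,2])/K[0,0]*z, -(v-K[1,2])/K[1,1]*z, -z],-1)
    if "position" in s: w=p@rot(s["orientation"]).T+np.array(s["position"])
    else:
        T=np.array(s["tool_from_camera"]); w=p@T[:3,:3].T+T[:3,3]
        w=w@rot(st["orientation"]).T+np.array(st["position"])
    w[z==0]=np.nan
    return w
E
python3 - <<'E'
from h import *
print(r.get_state())
for n in("scene","top"):
    s=r.snapshot(n); cv2.imwrite(f"pics/{n}0.png",s["color"]); np.save(n+"0.npy",cloud(s)); print(n,s["position"],s["orientation"],[k for k in s])
E
```

```text
pics
{'t': 0.0, 'qpos': array([ 1.19852169,  0.4180184 , -0.01032188,  1.61418106,  0.00469461,
        1.11070941, -0.05300562]), 'joint_velocities': array([-1.78286458e-03, -9.05655726e-05,  5.41647114e-04, -1.27557405e-03,
       -2.25184583e-05, -1.82339886e-03, -8.60838192e-04]), 'joint_efforts': array([-6.63074243e-04, -8.51260614e+01,  6.38240296e-01, -4.26000595e+01,
       -4.90089599e-02,  1.87191559e-02, -2.26776643e-05]), 'position': array([ 0.20285717, -0.59074941,  0.20479459]), 'orientation': array([-6.29220500e-04,  9.86353015e-01,  1.64642982e-01, -1.46628766e-04]), 'ft_force': array([ 0.36692532, -0.40018268, -0.16948274]), 'ft_torque': array([0.03394873, 0.03273353, 0.00554196]), 'finger_gap': 0.999304783951156}
scene [ 1.33284179 -0.28765721  0.81896433] [0.76016545 0.35461805 0.2188874  0.49848051] ['color', 'z_map', 'K', 'position', 'orientation']
top [0.45966841 0.04144391 1.20243741] [ 0.70840379  0.03916402 -0.04399548 -0.70334532] ['color', 'z_map', 'K', 'position', 'orientation']
```

View pics/top0.png

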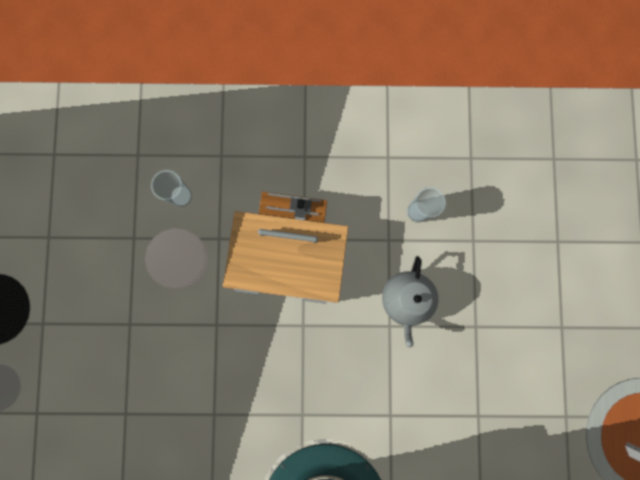

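View pics/scene0.png

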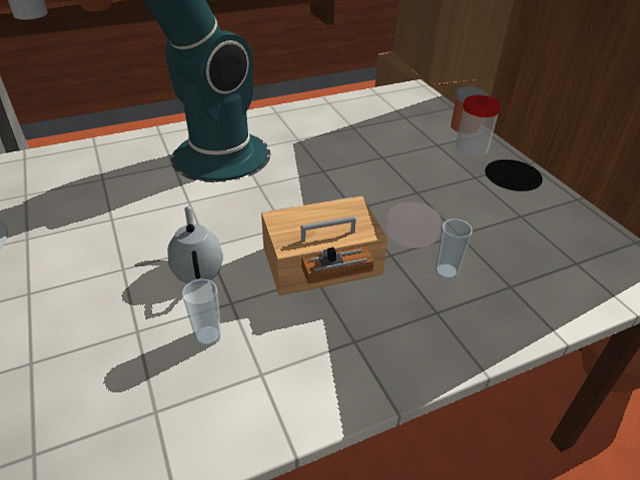

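The top view (up = +x, left = +y) shows the bin at about (288,258), the bar from (260,233) to (316,240), and the dark thumb at (301,203). The glasses are at (168,187) and (428,205), the saucers at (176,258) and the teapot at (410,298). The scene view agrees.

```bash
python3 - <<'E'
from h import *
w=np.load("top0.npy"); c=cv2.imread("pics/top0.png")
def crop(m,y0,y1,x0,x1):
    M=np.zeros((480,640),bool); M[y0:y1,x0:x1]=1
    return w[M&m]
z=w[...,2]
lid=crop((z>.1)&(z<.115),208,305,218,352)
rc=cv2.minAreaRect((lid[:,:2]*1000).astype(np.float32)); print("lid",rc,cv2.boxPoints(rc))
bar=crop((z>.13)&(z<.165),226,246,255,322)
print("bar",len(bar),bar.mean(0),bar.min(0),bar.max(0)); 
rc=cv2.minAreaRect((bar[:,:2]*1000).astype(np.float32)); print(rc)
th=crop((z>.124)&(z<.15),190,220,285,320); print("thumb",len(th),th.mean(0),th.min(0),th.max(0))
print("pix",w[203,301],w[236,288],w[258,288], w[190,265],w[199,325])
sc=np.load("scene0.npy"); print("scene bar", sc[224:236,315:345][(sc[224:236,315:345,2]>.13)].mean(0), "thumb",sc[255,331])
for n,b in dict(pot=(255,350,380,440),ga=(185,225,405,448),gb=(168,208,148,194)).items():
    p=crop((z>.03),*b); print(n,p.min(0),p.max(0))
E
```

```text
lid ((548.5675048828125, 86.59147644042969), (240.67494201660156, 196.58511352539062), 82.75755310058594) [[435.88846  -20.394325]
 [630.90515  -45.177452]
 [661.2466   193.57727 ]
 [466.22986  218.36041 ]]
bar 355 [0.57450562 0.08283373 0.14912281] [0.56308877 0.02360403 0.14296396] [0.58697836 0.14210952 0.15710531]
((574.8486938476562, 82.85003662109375), (119.97855377197266, 11.971964836120605), 82.6711196899414)
thumb 64 [0.6423013  0.05850743 0.13495494] [0.6338931  0.05233671 0.12559021] [0.6526889  0.06473716 0.14090365]
pix [0.64132132 0.0563997  0.13964985] [0.57256797 0.08160634 0.15004077] [0.53142375 0.08270548 0.10690079] [6.94751084e-01 1.41542657e-01 6.76912811e-04] [0.67474774 0.00324733 0.00118564]
scene bar [0.58048176 0.0692269  0.1419654 ] thumb [0.65339204 0.05105534 0.12676274]
pot [ 0.35188159 -0.2352434   0.03064669] [ 0.54034778 -0.12083976  0.13260898]
ga [ 0.61622189 -0.24026922  0.03000089] [ 0.67852492 -0.17700632  0.13697228]
gb [0.64767963 0.30254596 0.0301835 ] [0.71000062 0.36510711 0.13689204]
```

Request:
servo_tool:
  plan:
    - [25,40,5,0.07]
    - [25,40,5,0.07]
    - [25,40,5,0.07]
    - [25,40,5,0.07]
    - [25,40,5,0.07]
    - [25,40,5,0.07]
    - [25,40,0,0.07]
    - [25,40,0,0.07]
  jaw: 0
  newtons: 20

```text
t: 0.9
position: [0.4023, -0.2615, 0.2333]
orientation: [-0.001, 0.9, 0.436, -0.003]
ft_force: [0.2, -0.3, 0.2]
finger_gap: 0.359
```

Request:
servo_tool:
  plan:
    - [28,38,0,0.07]
    - [28,38,0,0.07]
    - [28,38,0,0.07]
    - [28,38,0,0.07]
    - [28,38,0,0.07]
    - [28,35,0,0.07]
    - [28,20,0,0.07]
    - [0,0,0,0]

```text
t: 1.7
position: [0.6046, 0.0016, 0.2327]
orientation: [-0.001, 0.758, 0.652, -0.002]
ft_force: [-0.1, -0.5, -0.7]
finger_gap: 0.003
```

Request:
servo_tool:
  plan:
    - [17,12,0,0.024]
    - [16,12,-20,0]
    - [0,0,-30,0]
    - [0,0,-30,0]
    - [0,0,-15,0]
    - [0,0,-7,0]
    - [0,0,-3,0]
    - [0,0,0,0]

```text
t: 2.5
position: [0.6379, 0.025, 0.1241]
orientation: [-0.001, 0.751, 0.66, -0.003]
ft_force: [0.2, -0.4, 0.6]
finger_gap: 0.004
```

```bash
python3 - <<'E'
from h import *
st=r.get_state(); print(st["position"],st["orientation"],st["ft_force"])
s=r.snapshot("scene"); cv2.imwrite("pics/s1.png",cv2.resize(s["color"][150:310,220:420],None,fx=4,fy=3.6))
E
```

```text
[0.6378762  0.02496796 0.12414554] [-0.00115394  0.75104237  0.66024731 -0.00274291] [ 0.22822734 -0.37022974  0.61475474]
```

View pics/s1.png

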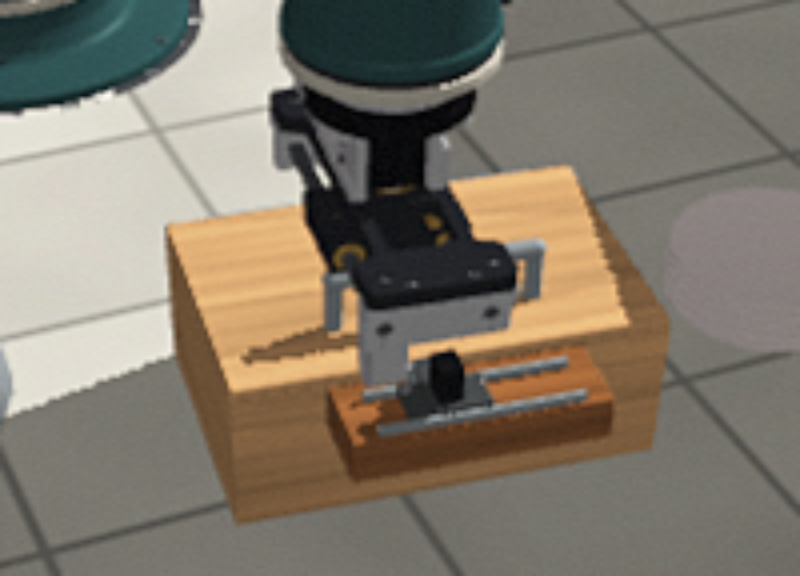

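The finger is at about (385,345), just on the -y side of the thumb at (447,375). I'll lower it slightly and push along bin +y.

Request:
servo_tool:
  plan:
    - [0,2,-3,0]
    - [1,5,-1,0]
    - [1,5,0,0]
    - [1,5,0,0]
    - [1,5,0,0]
    - [1,5,0,0]
    - [1,5,0,0]
    - [0,2,0,0]

```text
t: 3.35
position: [0.6458, 0.0609, 0.1232]
orientation: [0.001, 0.751, 0.66, -0.002]
ft_force: [-0.5, -3.9, 2.5]
finger_gap: 0.005
```

Request:
servo_tool:
  plan:
    - [0,3,0,0]
    - [0,3,0,0]
    - [0,3,0,0]
    - [0,2,0,0]
    - [0,2,0,0]
    - [0,1,0,0]
    - [0,0,0,0]
    - [0,0,0,0]

```text
t: 4.15
position: [0.6461, 0.0684, 0.1233]
orientation: [0.004, 0.753, 0.658, -0.006]
ft_force: [-0.2, -2.6, -0.3]
finger_gap: 0.006
```

Request:
servo_tool:
  plan:
    - [0,3,0,0]
    - [0,3,0,0]
    - [0,3,0,0]
    - [0,3,0,0]
    - [0,3,0,0]
    - [0,3,0,0]
    - [0,3,0,0]
    - [0,0,0,0]

```text
t: 4.95
position: [0.646, 0.0679, 0.1235]
orientation: [0.013, 0.758, 0.652, -0.017]
ft_force: [-0.2, 0.8, -0.1]
finger_gap: 0.005
```

```bash
python3 - <<'E'
from h import *
st=r.get_state(); print(st["position"],st["ft_force"])
s=r.snapshot("scene"); cv2.imwrite("pics/s2.png",cv2.resize(s["color"][150:310,220:420],None,fx=4,fy=3.6))
E
```

```text
[0.64600691 0.06786112 0.12354529] [-0.18852533  0.78073961 -0.13243464]
```

View pics/s2.png

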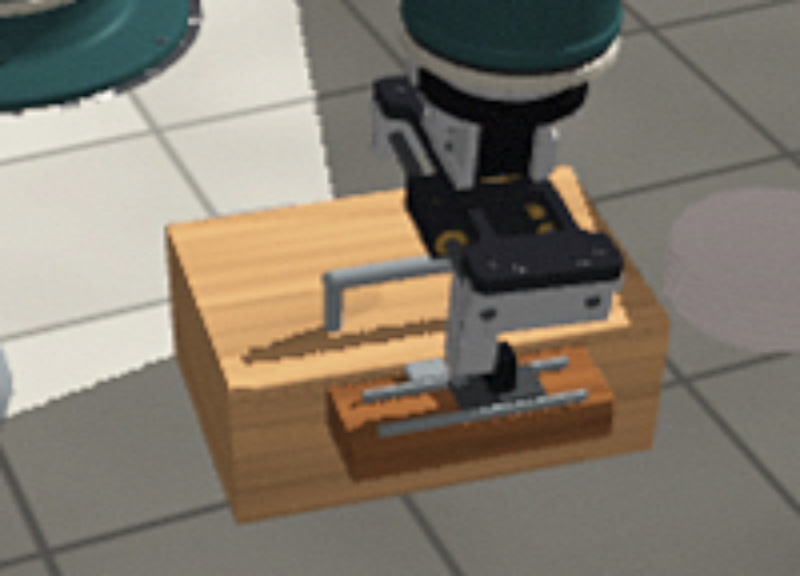

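The thumb moved from about 447 to 507 px (about 30 mm), the tab is uncovered at (427,372), and the push stalled against the stop. I'll back off, rise, and check the catch from free.

Request:
servo_tool:
  plan:
    - [-1,-6,0,0]
    - [0,-6,10,0]
    - [0,0,40,0.024]
    - [0,0,40,0]
    - [0,0,20,0]
    - [-35,12,0,0]
    - [-36,15,0,0]
    - [0,0,0,0]
  jaw: 0

```text
t: 5.8
position: [0.5713, 0.0851, 0.2418]
orientation: [0.012, 0.749, 0.662, -0.014]
ft_force: [0.4, 0.9, 0.8]
finger_gap: 0.003
```

```bash
python3 - <<'E'
from h import *
st=r.get_state(); print(st["position"],st["orientation"],st["ft_force"])
s=r.snapshot("scene"); w=cloud(s); np.save("scene3.npy",w)
w0=np.load("scene0.npy"); c0=cv2.imread("pics/scene0.png")
for W,c in((w0,c0),(w,s["color"])):
    m=np.zeros((480,640),bool); m[235:275,300:385]=1
    m&=(W[...,2]>.118)&(W[...,2]<.14)&(W[...,0]>.63)&(W[...,0]<.67)
    p=W[m]; d=p@np.array([.126,.992,0]); print(len(p),p.mean(0),np.median(d),d.min(),d.max())
cv2.imwrite("pics/s3.png",cv2.resize(s["color"][150:310,220:420],None,fx=4,fy=3.6))
E
```

```text
[0.57131746 0.08512432 0.24177681] [ 0.01203055  0.74917216  0.66211967 -0.01392425] [0.40368818 0.88384856 0.80598784]
82 [0.64893846 0.05325529 0.12786525] 0.1346422940938107 0.12867852617828587 0.14172622823570846
84 [0.65195646 0.08043767 0.12749539] 0.16149175242571534 0.15602678907498393 0.1704067314215086
```

View pics/s3.png

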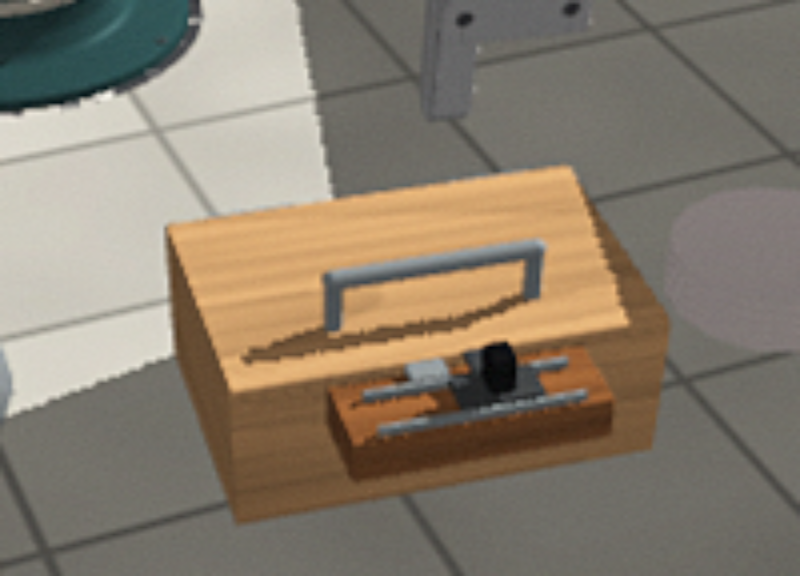

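The thumb now sits at about (498,368), clear of the tab at (427,372), and stayed there after release. It travelled 27–28 mm, so the catch is home. Next is the bar.

Request:
servo_tool:
  plan:
    - [3,0,0,0]
    - [0,0,0,0]
    - [0,0,0,0]
    - [0,0,0,0]
    - [0,0,-10,0]
    - [0,0,-15,0]
    - [0,0,-20,0]
    - [0,0,0,0]
  jaw: 0.6

```text
t: 6.65
position: [0.5779, 0.0821, 0.1924]
orientation: [0.011, 0.75, 0.661, -0.014]
ft_force: [-1.4, -0.2, 0.6]
finger_gap: 0.599
```

Request:
servo_tool:
  plan:
    - [0,0,-20,0]
    - [0,0,-20,0]
    - [0,0,-14,0]
    - [0,0,-8,0]
    - [0,0,-4,0]
    - [0,0,0,0]
    - [0,0,0,0]
    - [0,0,0,0]

```text
t: 7.45
position: [0.5786, 0.0826, 0.125]
orientation: [0.012, 0.75, 0.661, -0.013]
ft_force: [0.7, 0.3, 0.3]
finger_gap: 0.6
```

Request:
servo_tool:
  plan:
    - [-2,0,2,0]
    - [0,0,0,0]
    - [0,0,0,0]
    - [0,0,0,0]
    - [0,0,0,0]
    - [0,0,0,0]
    - [0,0,0,0]
    - [0,0,0,0]
  jaw: 0
  newtons: 20

```text
t: 8.25
position: [0.5758, 0.0828, 0.1285]
orientation: [0.012, 0.75, 0.661, -0.014]
ft_force: [3.0, -0.4, -0.2]
finger_gap: 0.121
```

Request:
servo_tool:
  plan:
    - [-2,0,6,0]
    - [-2.5,0.5,6,0]
    - [-3,0.5,5.5,0]
    - [-3,0.5,5.5,0]
    - [-3.5,0.5,5,0]
    - [-3.5,0.5,5,0]
    - [-4,0.5,5,0]
    - [-4,0.5,5,0]

```text
t: 9.05
position: [0.5489, 0.0863, 0.1751]
orientation: [0.012, 0.75, 0.661, -0.013]
ft_force: [0.9, 0.2, -3.7]
finger_gap: 0.124
```

Request:
servo_tool:
  plan:
    - [-4.5,0.5,4.5,0]
    - [-4.5,0.5,4,0]
    - [-5,0.5,4,0]
    - [-5,0.5,3.5,0]
    - [-5,0.5,3,0]
    - [-5,0.5,3,0]
    - [-5,0.5,2.5,0]
    - [0,0,0,0]

```text
t: 9.85
position: [0.5131, 0.0908, 0.2039]
orientation: [0.014, 0.75, 0.661, -0.011]
ft_force: [2.4, -0.2, 1.0]
finger_gap: 0.119
```

```bash
python3 - <<'E'
from h import *
st=r.get_state(); print(st["position"],st["orientation"],st["ft_force"],st["finger_gap"])
s=r.snapshot("scene"); w=cloud(s); np.save("scene4.npy",w)
cv2.imwrite("pics/s4.png",cv2.resize(s["color"][120:320,200:440],None,fx=3.3,fy=3))
p=w[130:260,240:410].reshape(-1,3)
print(np.round(w[180:250:10,270],3))
E
```

```text
[0.51311644 0.09076524 0.20388641] [ 0.01352493  0.7502974   0.66087123 -0.01095913] [ 2.36945027 -0.2470719   0.98665561] 0.11882526223952221
[[ 0.182  0.087 -0.001]
 [ 0.222  0.072 -0.005]
 [ 0.264  0.057 -0.006]
 [ 0.495 -0.019  0.147]
 [ 0.447 -0.005  0.08 ]
 [ 0.448 -0.006  0.052]
 [ 0.531 -0.034  0.097]]
```

View pics/s4.png

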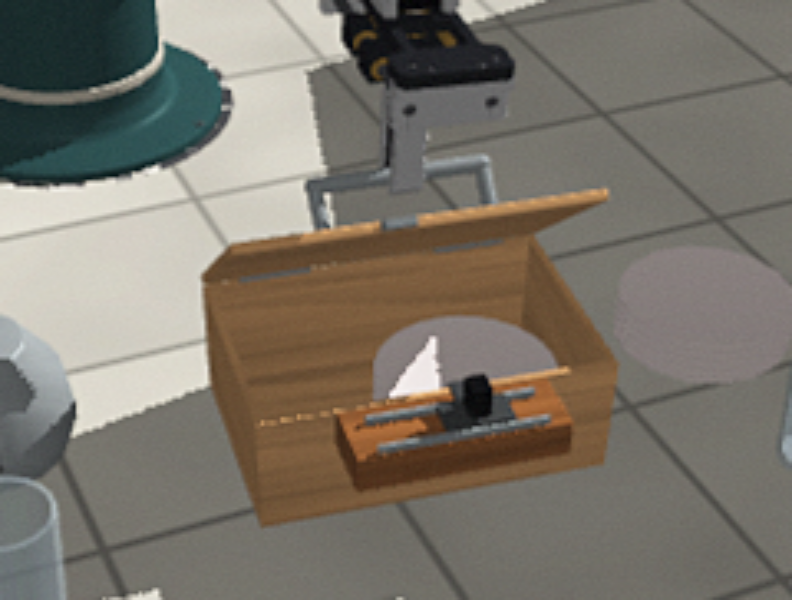

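The lid is up with the bar still in the fingers, and the catch thumb at (477,395) is still to the left of its track centre, clear of the tab. I'll settle and measure the lid angle.

Request:
servo_tool:
  plan:
    - [0,0,0,0]
    - [0,0,0,0]
    - [0,0,0,0]
    - [0,0,0,0]
    - [0,0,0,0]
    - [0,0,0,0]
    - [0,0,0,0]
    - [0,0,0,0]

```text
t: 10.7
position: [0.514, 0.0907, 0.2034]
orientation: [0.013, 0.75, 0.661, -0.011]
ft_force: [4.5, -0.8, 3.6]
finger_gap: 0.118
```

```bash
python3 - <<'E'
from h import *
st=r.get_state(); print(st["position"],st["ft_force"],st["joint_velocities"].round(4))
h=np.array([.4555,.098,.100]); bx=np.array([.992,-.126,0]); by=np.array([.126,.992,0])
for n in("scene","top"):
    w=cloud(r.snapshot(n)); q=w.reshape(-1,3)-h; X=q@bx; Y=q@by; Z=q[:,2]
    m=(abs(Y)<.115)&(abs(Y)>.065)&(X>.03)&(X<.14)&(Z>.02)&(Z<.14)
    a=np.degrees(np.arctan2(Z[m],X[m])); f=np.polyfit(X[m],Z[m],1)
    print(n,m.sum(),"fit angle",np.degrees(np.arctan(f[0])),"ray pct",np.percentile(a,[5,50,95]),"max Z",np.percentile(Z[m],98),"Xmax",np.percentile(X[m],98))
w=cloud(r.snapshot("scene"))
for W in (np.load("scene3.npy"),w):
    m=(W[...,2]>.118)&(W[...,2]<.14)&(W[...,0]>.63)&(W[...,0]<.67)
    m[:235]=0;m[275:]=0;m[:,:300]=0;m[:,385:]=0
    print(W[m].mean(0))
E
```

```text
[0.51397356 0.09068244 0.20341492] [ 4.52273432 -0.76041857  3.60140744] [ 0.0014  0.0021  0.     -0.0011 -0.0001 -0.0009 -0.0001]
scene 449 fit angle 45.328241768306164 ray pct [39.5612347  42.06831856 44.70907147] max Z 0.11336063155762757 Xmax 0.11963841121794154
top 1159 fit angle 42.85539863290946 ray pct [45.70150603 47.80474158 52.05847645] max Z 0.11661437793868092 Xmax 0.11405027168948613
[0.65195646 0.08043767 0.12749539]
[0.6521165  0.08051064 0.12780348]
```

```bash
python3 - <<'E'
from h import *
w0=np.load("top0.npy"); w=cloud(r.snapshot("top"))
for n,b in dict(pot=(255,350,380,440),ga=(185,225,405,448),gb=(168,208,148,194),sau=(225,292,143,210)).items():
    f=lambda W:(lambda p:np.nanmean(p[p[...,2]>.03],0))(W[b[0]:b[1],b[2]:b[3]])
    print(n,f(w)-f(w0))
print(r.sign_off())
E
```

```text
pot [ 4.85577294e-05  7.69095025e-05 -5.55380375e-05]
ga [ 1.01937039e-04 -1.23138769e-04  2.57710427e-05]
gb [-8.66527358e-05 -2.34686462e-05  4.89453999e-05]
sau [-0.00147337 -0.01490459  0.04821292]
the job is handed in; nothing more can be done
None
```

The catch is home and the lid is held at about 45 degrees. I handed the job in with the gripper still on the bar, at about 11 s of the 51 s allowed.

- **Catch:** I pushed the thumb piece along the ledge until it stalled against its stop. It moved 27–28 mm, the tab is uncovered, and it hadn't moved when I backed off or after the lid was raised. I inferred that it is past the detent from this travel; the joint itself can't be read.
- **Lid:** I gripped the bar at 20 N (gap about 11 mm, which fits the 12 mm bar) and followed the hinge arc. Plane fits give 45.3 degrees from the scene camera and 42.9 degrees from the top camera, both within the 38–52 degree band. Joint speeds were near zero, and the wrist force was about 6 N.
- **Bystanders:** the teapot and both glasses shifted less than 0.2 mm in the top view.
- **Check that disagreed:** the same crop for the saucers showed a change of +48 mm in mean height and 15 mm in y. I think this is the raised lid or the arm entering that crop. The scene picture taken after the lift shows the stack apparently in place and nothing touched it, but I didn't measure it separately before handing in.

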